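# Swap the filter in a bench fume extractor

## Task

The filter in the fume extractor (red top) is spent: push it down so that its catch lets go and it pops up, lift it out and stand it upright in the yellow discard tray. Then take the fresh filter with the green top from the rack and lower it into the bay, without dropping it in, and push it down until the catch holds it. Keep both filters upright, do not force them, and leave everything else where it is.

Things in the scene. Friction and masses are not known exactly. Their poses are not given: they have to be found in the camera images.
- extractor: Bench fume extractor, fixed, pale blue and grey. Origin: on the bench straight below the middle of its filter bay; x points from its front to its back, y along the bay's width. Deck 95 mm high, x -60 to 110, y +-80 mm. Two walls rise to 173 mm at the filter's broad sides: front panel (x -37 to -27, y +-55 mm) and blower housing (x 27 to 110, y +-80 mm, round collar on it to 179 mm).
- bay_mouth (a point): Middle of the filter bay's mouth in the deck, 95 mm above the bench; axes as the extractor's. A vertical slot 35 mm along x by 69 mm along y; its top 12 mm flare to 48 x 82 mm as a lead-in. A filter goes in with its 64 mm width along y, either way round. Only 12 mm is free between a filter's broad faces and the walls, too little for a finger; beside its narrow ends (along y) the deck is free.
- bay_seat (a joint): Spring seat in the bay that the filter stands on: how far it is down, in m. 0: up. 0.022: held by the push-push catch. 0.033: bottom stop. Pressed from 0 to beyond 0.030 and let go, it stays at 0.022; pressed again from there to beyond 0.030 and let go, it rises to 0. Spring: 6 N at 0, 9.6 N at the stop; 4 to 15 N on the filter press it down; press without haste, under 30 N.
- seat_top (a point): Top of the spring seat, on the bay's axis: 56 mm above the bench when up (a filter's top is then 71 mm above the deck), 34 mm when caught (top 49 mm above the deck), 23 mm at the stop (38 mm). While the seat is down, hidden claws hold the filter's foot and it cannot be lifted out; with the seat up it lifts out freely.
- spent_filter: Spent cartridge with a red top band and brown pleats, 30 mm thick (x) x 64 mm wide (y) x 110 mm tall, about 0.2 kg (0.14 to 0.28). Origin: centre of its underside, z up. Starts caught down in the bay (underside 34 mm above the bench). Its foot is stepped: the lowest 4 mm measure 26 x 60 mm, and at 10 to 22 mm height there is a groove in both narrow ends; above that its sides are plain.
- fresh_filter: Fresh filter, white with a green top band, of the same shape, size and mass as the spent one; origin: centre of its underside, z up. Starts standing in one of the rack's three slots, width along the rack's y.
- rack: Aluminium rack, fixed, 204 x 82 mm, left or right of the extractor; origin: centre of its underside. Three slots along its x at -66, 0, 66 mm; filters stand on its 6 mm floor, between 26 mm ribs, 36 mm between neighbours. Posts 30 mm wide, 124 mm tall (y +-34 to 39 mm) overtop their narrow ends, so a filter is taken across its 30 mm thickness; lift it 120 mm straight up to clear.
- discard_tray: Yellow open discard tray, fixed, 200 (x) x 110 (y) x 35 mm high, walls 4 mm, floor 4 mm thick. Origin: centre of its underside. The old canister stands towards its +x end; the -x half is free.
- work_mat: Flat blue mat, fixed, 130 (x) x 120 (y) x 3 mm thick, in front of the extractor; always empty, room to put a filter down and take it again turned. Origin: centre of its underside.
- gas_filter: Bystander: filter with a blue top, same shape and size as the fresh filter, in another slot of the rack.
- coarse_filter: Bystander: filter with an orange top, same shape and size as the fresh filter, in another slot of the rack.
- old_canister: Bystander: grey round canister, 54 mm in diameter, 63 mm tall, standing in the discard tray. Origin: centre of its underside.
- board_vise: Bystander: red circuit board vise, 150 x 100 x 68 mm, at the far side on the +y side. Origin: centre of its underside.
- tip_cleaner: Bystander: black pot with brass wool, 72 mm in diameter, 53 mm tall, at the far side on the -y side. Origin: centre of its underside.
There are look-alikes about, which are no part of the job. There is more than one size of the spent_filter; the one meant has the size given above.

How it is judged:
On the way, in this order (a step that is already met when the one before it is completed fails the run):
1. The catch has let go and the bay seat has risen with the spent filter (value of joint bay_seat below 0.003 m and x of spent_filter in the frame of extractor between -0.006 and 0.006 m and y of spent_filter in the frame of extractor between -0.006 and 0.006 m), for 0.1 s.
2. The fresh filter has been pushed down in the bay (value of joint bay_seat above 0.0195 m and x of fresh_filter in the frame of extractor between -0.006 and 0.006 m and y of fresh_filter in the frame of extractor between -0.006 and 0.006 m), for 0.1 s.
At the end, for the whole second after the job is handed in: The fresh filter is in the bay (within 6 mm of its axis) with the seat held down by the catch (seat 19.5 to 24.5 mm down) and the filter standing on it, upright within 0.08 rad; the spent filter stands upright (within 0.12 rad) on the floor of the discard tray, within its walls; both at rest (all of step 2 and value of joint bay_seat below 0.0245 m and z of fresh_filter in the frame of extractor between 0.0305 and 0.0375 m and angle between fresh_filter's own z axis and vertical below 0.08 rad and x of spent_filter in the frame of discard_tray between -0.09 and 0.09 m and y of spent_filter in the frame of discard_tray between -0.045 and 0.045 m and z of spent_filter in the frame of discard_tray between -0.005 and 0.012 m and angle between spent_filter's own z axis and vertical below 0.12 rad and linear speed of each of spent_filter, fresh_filter below 0.02 m/s); the robot touches nothing.
It fails at once if The fresh filter is dropped into the bay (faster than 0.4 m/s inside it) (x of fresh_filter in the frame of extractor between -0.006 and 0.006 m and y of fresh_filter in the frame of extractor between -0.006 and 0.006 m and z of fresh_filter in the frame of extractor below 0.09 m and linear speed of fresh_filter above 0.4 m/s).
It fails at once if A filter is tipped more than 0.6 rad (angle between any of spent_filter, fresh_filter's own z axis and vertical above 0.6 rad).
It fails at once if A filter is forced in or out of the bay (more than 80 N) (contact force between any of spent_filter, fresh_filter and extractor above 80 N).
It fails at once if Something else is moved more than 30 mm (distance of any of gas_filter, coarse_filter, old_canister, board_vise, tip_cleaner from where it was at the start of the episode above 0.03 m).
It also fails if it takes over 72 s, if anything falls off the work surface, if the arm or the gripper's body presses on something with over 40 N, if the wrist force passes 120 N, or if a joint passes its speed limit or range.

## Robot

A 6-joint arm with a two-finger parallel gripper is mounted at the origin on the work surface. World frame = base frame: x ahead of the robot, y to its left, z up, the work surface at z = 0. Lengths are in m, angles in rad, forces in N, time in s.
With the tool pointing down it reaches from about 0.25 to 0.775 m from the base axis. Payload 4 kg.
Tool frame: the origin (TCP) lies midway between the tips of the shut fingers; the grasp point (between the pads) lies 19 mm behind it; z points along the fingers, y is the line along which they close (so a half turn about z gives the same grasp; the last joint's range is limited). The gripper opens to 85 mm and grips with 20 to 120 N. Pads are 22 mm wide; open, the fingers measure 114 mm over their backs; the gripper's body (76 mm by 85 mm) begins 54 mm behind the grasp point. The pads swing forward as they close: fully open they stand 13 mm farther back than shut.
Start: joints at [1.054, 0.087, 1.371, -0, 1.684, -0.103], TCP at [0.221, 0.504, 0.231] pointing down, gripper open.
Joint ranges: [-3.1, 3.1], [-0.76, 2.03], [0.27, 2.55], [-1.08, 4.22], [0.17, 2.65], [-2.57, 2.57]. Speed limits (rad/s): [2.79, 2.79, 3.14, 3.14, 3.14, 3.14].

## Interface

Orientations are given as a 3x3 rotation matrix whose columns are the frame's x, y, z axes.
In Python, from workcell import robot gives the robot as it stands.
- The arm moves only by the tool step_arm, never from a script. Its argument "moves" is a list of rows, each a list of 6 numbers: the shift along the tool's x, y, z in cm, then the turn, a rotation vector about the tool's x, y, z in rad. In form: [[dx, dy, dz, ax, ay, az], ...]. A call has 1 to 20 rows; each row shifts and turns the commanded pose from where the row before left it, along the tool's axes as they then stand; what a row does not reach is not made up. A row lasts 1/8 s, in which the tool goes at most 62.5 mm and 10.7 degrees, less where a joint would pass 70% of its speed; a pose out of reach is approached as far as the arm can. A call is refused whole if a number of a shift passes 6.25 or a number of a turn 0.188, either way. A call with a gripper value outside its range is refused whole. "hand" is the closure, from 0 (fully open) to 1 (shut), set as the call begins (left out, the last holds). The fingers move at their own pace and stop on an object; the grip force is fixed at half the most. Time passes only in rows, so rows that do not move let the fingers close. It gives the time, the measured TCP pose, the force, the opening and the grip force at its end, in the units of the state.
- robot.get_obs(): the state, without advancing time (a new reading comes with each control period).
- robot.snapshot(name): name is "side" or "top"; returns the picture (400x640x3 uint8, blue, green, red); there is no depth.
- robot.get_calibration(name): a dict with "camera_matrix" (3x3 intrinsics, pixels), "xyz" and "orientation" of the camera in the world. Camera axes: x right, y up, looking along -z (the intrinsics and any distortion apply to the point x, -y, -z); pixel columns grow to the right and rows downward; lengths in m; the calibration is good to about 2 mm. A picture is of the moment at which its call begins. get_calibration takes no time and is no camera call.
- robot.finish_job(): hands the job in; it is judged then, once.
The state is a dict: "clock": time; "joints": joint angles; "qvel": joint speeds; "tau": joint torques, N m; "position": TCP position; "ee_rot": TCP orientation; "wrist_force": force on the tool from outside, world axes, zero at the start; "torque": the same for the moment, N m; "grip_width": opening from 0.0 (shut) to 1.0 (fully open); "finger_force": force on a finger pad.
Only numpy, scipy, OpenCV 4.12 (cv2) and the standard library are available. Lean on these libraries where they do the work, as an engineer would, in place of code of your own. Each camera call takes 0.05 s, during which the arm holds its last target. There are 200 camera calls.

## Working session

There is one attempt and no reset: what is moved stays moved. The work goes in short steps, Python scripts to look and compute and a tool call to move; the robot and the scene stay as the last step left them, time stands still between calls to the robot, and variables do not carry over. Pictures are saved under pics/ and viewed, at most 10 in all, crops included, and the job is handed in when it is done.

Besides the shell and the picture viewer there is one more tool, called after "Call:" as name(argument=value, ...) on one line, values as JSON. step_arm: Moves the arm, as the interface text tells. Its arguments: {"type":"object","properties":{"moves":{"type":"array","items":{"type":"array","items":{"type":"number"}}},"hand":{"type":"number"}},"required":["moves"]}

```bash
mkdir -p pics; cat > h.py <<'E'
import numpy as np,cv2
from workcell import robot
def cal(n):
    c=robot.get_calibration(n); return np.array(c["camera_matrix"]),np.array(c["xyz"]),np.array(c["orientation"]),c
def ray(n,u,v):
    K,p,R,c=cal(n); d=c.get("distortion")
    x=np.linalg.solve(K,[u,v,1.]); return p,R@np.array([x[0],-x[1],-1.])
def onz(n,u,v,z):
    p,d=ray(n,u,v); return p+d*(z-p[2])/d[2]
def proj(n,P):
    K,p,R,c=cal(n); q=R.T@(np.asarray(P,float)-p); q=K@np.array([q[0],-q[1],-q[2]]); return q[:2]/q[2]
E
python3 - <<'E'
from h import *
for n in("side","top"):
    im=robot.snapshot(n); cv2.imwrite(f"pics/{n}0.png",im); print(robot.get_calibration(n))
o=robot.get_obs(); print(o["clock"],o["position"],o["ee_rot"])
E
```

```text
{'camera_matrix': array([[410.0001243 ,   0.        , 321.24642743],
       [  0.        , 410.0001243 , 200.83902725],
       [  0.        ,   0.        ,   1.        ]]), 'xyz': array([ 0.44611649, -0.76074532,  0.5928913 ]), 'orientation': array([[ 0.99122455,  0.05205489, -0.12150796],
       [-0.13032433,  0.5386727 , -0.83237449],
       [ 0.02212386,  0.84090547,  0.54072963]])}
{'camera_matrix': array([[427.6580867 ,   0.        , 321.60643008],
       [  0.        , 427.6580867 , 203.31545966],
       [  0.        ,   0.        ,   1.        ]]), 'xyz': array([0.41598933, 0.01877883, 1.090167  ]), 'orientation': array([[-1.29047958e-03,  9.89304441e-01, -1.45859717e-01],
       [-9.99968656e-01, -1.37240219e-04,  7.91628283e-03],
       [ 7.81159594e-03,  1.45865362e-01,  9.89273610e-01]])}
0.1 [0.22092683 0.50319902 0.23023871] [[-9.15591919e-01  4.02107462e-01 -1.01282972e-03]
 [ 4.02108671e-01  9.15590320e-01 -1.72718609e-03]
 [ 2.32822675e-04 -1.98866524e-03 -9.99997996e-01]]
```

View pics/top0.png

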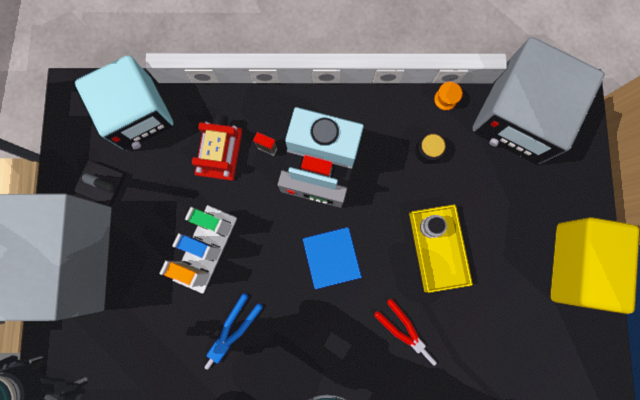

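View pics/side0.png

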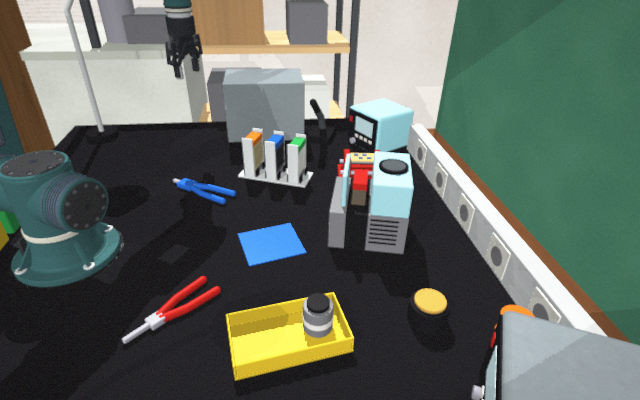

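The top view shows the red candidates: the bay filter at (317,165), a small red block at (265,142), the vise at (217,150) and pliers (400,330). The green top is at (205,219), with the tray at (440,248). By the description the spent filter is the one in the bay between panel and housing. Next I'll check that crop and measure.

```bash
cat > m.py <<'E'
from h import *
im=cv2.imread("pics/top0.png"); hsv=cv2.cvtColor(im,cv2.COLOR_BGR2HSV)
def rect(lo,hi,roi,z,name):
    m=cv2.inRange(hsv,np.array(lo),np.array(hi)); k=np.zeros_like(m); x0,y0,x1,y1=roi; k[y0:y1,x0:x1]=m[y0:y1,x0:x1]
    c=max(cv2.findContours(k,cv2.RETR_EXTERNAL,cv2.CHAIN_APPROX_NONE)[0],key=cv2.contourArea)
    P=np.array([onz("top",*p[0],z)[:2] for p in c],np.float32)*1000
    (cx,cy),(w,h),a=cv2.minAreaRect(P); print(name,np.round([cx,cy,w,h,a],1), "px",cv2.boundingRect(c)); return P
rect((0,150,90),(8,255,255),(295,145,340,180),.144,"spent")
rect((85,40,120),(105,200,255),(275,95,370,170),.173,"housing")
rect((85,40,120),(105,200,255),(280,164,345,190),.173,"panel")
rect((55,120,60),(80,255,255),(170,190,240,240),.116,"green")
rect((105,120,60),(120,255,255),(160,225,220,265),.116,"blue")
rect((8,150,100),(20,255,255),(150,255,210,290),.116,"orange")
rect((22,120,60),(35,255,255),(400,190,480,300),.035,"tray")
rect((100,120,60),(120,255,255),(290,220,370,300),.003,"mat")
rect((0,150,60),(8,255,255),(250,130,280,155),.1,"smallred")
cv2.imwrite("pics/c1.png",cv2.resize(im[90:220,150:370],None,fx=3.6,fy=3.6,interpolation=cv2.INTER_CUBIC))
E
python3 m.py
```

```text
spent [643.3  23.7  67.   33.7  74.7] px (301, 155, 31, 21)
housing [701.6   8.1 160.3 101.2  75.1] px (285, 107, 78, 59)
panel [607.4  33.1 110.6  23.8  75.1] px (288, 167, 50, 22)
green [521.6 280.8  62.8  33.9  66.9] px (188, 209, 31, 22)
blue [462.  306.1  63.9  35.1  67.7] px (176, 234, 32, 24)
orange [401.2 330.1  62.4  34.2  67.9] px (164, 262, 32, 23)
tray [ 460.7 -281.2  203.9  121.3    9.5] px (409, 204, 64, 89)
mat [438.1 -14.3 133.9 124.4  14. ] px (302, 227, 60, 63)
smallred [714.5 149.7  50.3  26.1  63. ] px (253, 133, 22, 16)
```

View pics/c1.png

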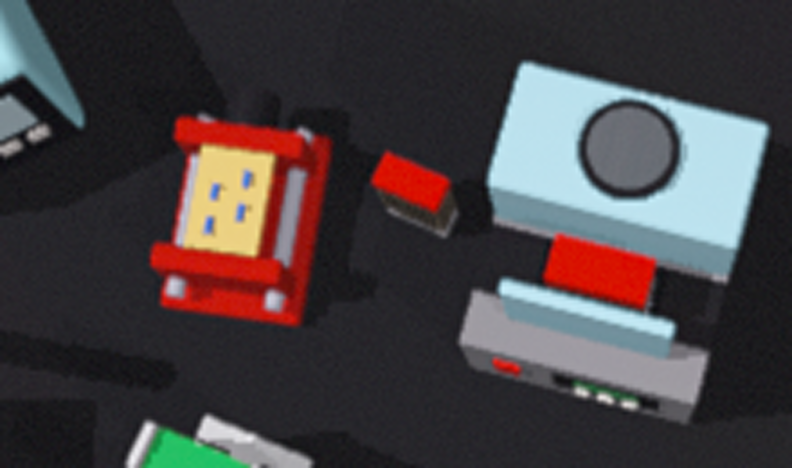

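The crop confirms the full-size red-topped filter between panel and housing; the small red block by the vise is the look-alike. Using the housing's back edge, the bay is at about (0.644, 0.0235), with bay width direction at 75.1°. The masks give the same position. Next I close the hand and go above the bay.

Call:
step_arm(moves=[[0,0,0,0,0,-0.154],[-2.96,-1.97,0,0,0,0],[-2.96,-1.97,0,0,0,0],[-2.96,-1.97,0,0,0,0],[-2.96,-1.97,0,0,0,0],[-2.96,-1.97,0,0,0,0],[-2.96,-1.97,0,0,0,0],[-2.96,-1.97,0,0,0,0],[-2.96,-1.97,0,0,0,0],[-2.96,-1.97,0,0,0,0],[-2.96,-1.97,0,0,0,0],[-2.96,-1.97,0,0,0,0],[-2.96,-1.97,0,0,0,0],[-2.96,-1.97,0,0,0,0],[-2.96,-1.97,0,0,0,0],[-2.96,-1.97,0,0,0,0],[-2.96,-1.97,0,0,0,0],[-2.96,-1.97,0,0,0,0],[-2.96,-1.97,0,0,0,0],[0,0,0,0,0,0]], hand=1)

```text
clock: 2.6
position: [0.6456, 0.0219, 0.2294]
ee_rot: [[-0.966, 0.26, -0.003], [0.26, 0.966, -0.0], [0.002, -0.001, -1.0]]
wrist_force: [0.1, 1.4, -0.4]
grip_width: -0.005
finger_force: 0.0
```

```bash
cat >> h.py <<'E'
def go(x,y,z,psi):
    "print shift (cm, tool axes after the turn) and turn to reach TCP x,y,z (m), tool y at psi deg"
    o=robot.get_obs(); p=np.array(o["position"]); R=np.array(o["ee_rot"]); a=np.degrees(np.arctan2(R[1,1],R[0,1]))
    t=np.radians(psi); d=np.array([x,y,z])-p
    print("t",round(o["clock"],2),"pos",p.round(4),"psi",round(a,2),"tilt",R[:2,2].round(4),"F",np.round(o["wrist_force"],1),"w",round(o["grip_width"],3),"ff",np.round(o["finger_force"],1))
    T=np.array([[-np.sin(t),np.cos(t),0],[np.cos(t),np.sin(t),0],[0,0,-1]])
    print(" shift cm",(T@d*100).round(2),"az",round(np.radians(a-psi),3))
E
python3 -c "
from h import *
go(.6443,.0234,.150,75.1)"
```

```text
t 2.6 pos [0.6456 0.0219 0.2294] psi 74.93 tilt [-0.0025 -0.0002] F [ 0.1  1.4 -0.4] w -0.005 ff 0.0
 shift cm [0.17 0.11 7.94] az -0.003
```

Call:
step_arm(moves=[[0.17,0.11,2,0,0,0],[0,0,2,0,0,0],[0,0,2,0,0,0],[0,0,1.5,0,0,0],[0,0,0.6,0,0,0],[0,0,0.3,0,0,0],[0,0,0.2,0,0,0],[0,0,0.2,0,0,0],[0,0,0.2,0,0,0],[0,0,0.2,0,0,0],[0,0,0.2,0,0,0],[0,0,0,0,0,0]])

```text
clock: 4.1
position: [0.6444, 0.0255, 0.1397]
ee_rot: [[-0.966, 0.257, 0.003], [0.257, 0.966, -0.0], [-0.003, 0.001, -1.0]]
wrist_force: [-1.6, -1.0, 6.0]
grip_width: -0.001
finger_force: 3.2
```

Call:
step_arm(moves=[[0,0,0.2,0,0,0],[0,0,0.2,0,0,0],[0,0,0.1,0,0,0],[0,0,0,0,0,0]])

```text
clock: 4.6
position: [0.6446, 0.0254, 0.1351]
ee_rot: [[-0.966, 0.257, 0.004], [0.257, 0.966, -0.0], [-0.004, 0.001, -1.0]]
wrist_force: [-1.5, 0.1, 7.6]
grip_width: 0.0
finger_force: 3.5
```

Call:
step_arm(moves=[[0,0,0.2,0,0,0],[0,0,0.1,0,0,0],[0,0,0,0,0,0]])

```text
clock: 4.97
position: [0.645, 0.0254, 0.1332]
ee_rot: [[-0.966, 0.257, 0.006], [0.257, 0.966, -0.0], [-0.006, 0.001, -1.0]]
wrist_force: [-2.2, 0.0, 8.4]
grip_width: -0.001
finger_force: 4.7
```

Bottomed. Retreat slowly upward, then open clear of the filter.

Call:
step_arm(moves=[[0,0,-0.4,0,0,0],[0,0,-0.4,0,0,0],[0,0,-0.4,0,0,0],[0,0,-0.4,0,0,0],[0,0,-0.5,0,0,0],[0,0,-0.6,0,0,0],[0,0,-0.8,0,0,0],[0,0,-1.5,0,0,0],[0,0,-2,0,0,0],[0,0,-2,0,0,0],[0,0,-1,0,0,0],[0,0,0,0,0,0]])

```text
clock: 6.48
position: [0.644, 0.0255, 0.2302]
ee_rot: [[-0.966, 0.257, 0.002], [0.257, 0.966, -0.0], [-0.001, 0.0, -1.0]]
wrist_force: [-0.6, -0.5, 0.1]
grip_width: -0.0
finger_force: 0.0
```

Call:
step_arm(moves=[[0,0,0,0,0,0],[0,0,0,0,0,0],[0,0,0,0,0,0],[0,0,0,0,0,0],[0,0,0,0,0,0]], hand=0)

```text
clock: 7.1
position: [0.6436, 0.0255, 0.2293]
ee_rot: [[-0.966, 0.257, 0.0], [0.257, 0.966, 0.0], [0.0, 0.0, -1.0]]
wrist_force: [0.2, 0.6, -0.1]
grip_width: 1.0
finger_force: 0.0
```

```bash
python3 -c "
from h import *
go(.6443,.0234,.128,75.1)
im=robot.snapshot('side'); cv2.imwrite('pics/s1.png',cv2.resize(im[110:270,270:450],None,fx=3.6,fy=3.6,interpolation=cv2.INTER_CUBIC))"
```

```text
t 7.1 pos [0.6436 0.0255 0.2293] psi 75.11 tilt [0.     0.0001] F [ 0.2  0.6 -0.1] w 1.0 ff 0.0
 shift cm [-0.12 -0.19 10.13] az 0.0
```

View pics/s1.png

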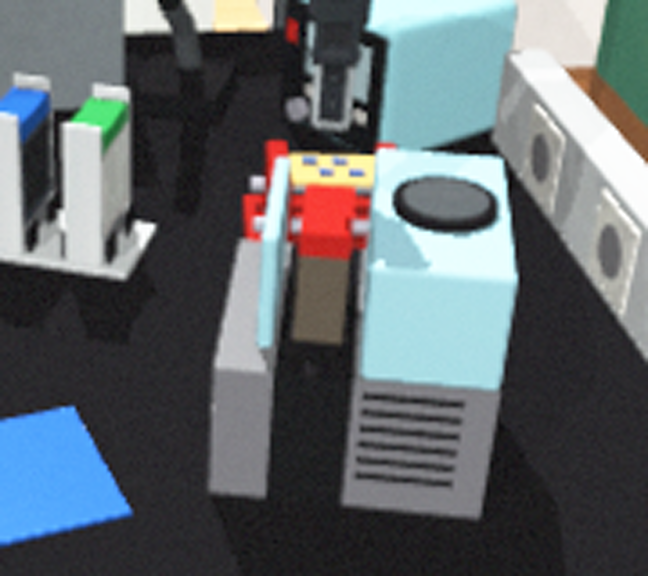

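The filter has risen: its red top is near wall height at crop (328,200). Straddle its narrow ends and grip.

Call:
step_arm(moves=[[-0.1,-0.2,2,0,0,0],[0,0,2,0,0,0],[0,0,2,0,0,0],[0,0,2,0,0,0],[0,0,1.5,0,0,0],[0,0,1,0,0,0],[0,0,0.4,0,0,0],[0,0,0,0,0,0]])

```text
clock: 8.15
position: [0.6443, 0.0233, 0.1206]
ee_rot: [[-0.966, 0.257, 0.0], [0.257, 0.966, 0.0], [-0.0, 0.0, -1.0]]
wrist_force: [-0.4, -0.6, 0.1]
grip_width: 0.996
finger_force: 0.0
```

Call:
step_arm(moves=[[0,0,0,0,0,0],[0,0,0,0,0,0],[0,0,0,0,0,0],[0,0,0,0,0,0],[0,0,0,0,0,0]], hand=1)

```text
clock: 8.78
position: [0.6446, 0.0235, 0.1211]
ee_rot: [[-0.966, 0.257, 0.002], [0.257, 0.966, 0.0], [-0.002, 0.001, -1.0]]
wrist_force: [0.1, 1.8, 2.6]
grip_width: 0.743
finger_force: 68.3
```

Call:
step_arm(moves=[[0,0,-0.5,0,0,0],[0,0,-1,0,0,0],[0,0,-1.5,0,0,0],[0,0,-2,0,0,0],[0,0,-2,0,0,0],[0,0,-2,0,0,0],[0,0,-2,0,0,0],[0,0,-2,0,0,0],[0,0,-1.5,0,0,0],[0,0,0,0,0,0]])

```text
clock: 10.02
position: [0.6447, 0.0232, 0.2675]
ee_rot: [[-0.966, 0.257, 0.004], [0.257, 0.966, -0.0], [-0.004, 0.001, -1.0]]
wrist_force: [-0.4, 0.2, -2.3]
grip_width: 0.744
finger_force: 68.0
```

```bash
python3 -c "
from h import *
go(.412,-.294,.266,75.1)"
```

```text
t 10.03 pos [0.6447 0.0232 0.2675] psi 75.11 tilt [ 0.0037 -0.0002] F [-0.4  0.2 -2.3] w 0.744 ff 68.0
 shift cm [ 14.33 -36.64   0.15] az 0.0
```

Call:
step_arm(moves=[[0.3,-0.8,0,0,0,0],[0.6,-1.5,0,0,0,0],[0.9,-2.3,0,0,0,0],[0.9,-2.3,0,0,0,0],[0.9,-2.3,0,0,0,0],[0.9,-2.3,0,0,0,0],[0.9,-2.3,0,0,0,0],[0.9,-2.3,0,0,0,0],[0.9,-2.3,0,0,0,0],[0.9,-2.3,0,0,0,0],[0.9,-2.3,0,0,0,0],[0.9,-2.3,0,0,0,0],[0.9,-2.3,0,0,0,0],[0.9,-2.3,0,0,0,0],[0.9,-2.3,0,0,0,0],[0.9,-2.3,0,0,0,0],[0.6,-1.5,0,0,0,0],[0.3,-0.8,0,0,0,0],[0,0,0,0,0,0]])

```text
clock: 12.4
position: [0.4101, -0.2955, 0.2653]
ee_rot: [[-0.966, 0.258, 0.0], [0.258, 0.966, 0.0], [-0.0, 0.0, -1.0]]
wrist_force: [0.1, -0.1, -1.8]
grip_width: 0.741
finger_force: 68.0
```

Call:
step_arm(moves=[[0,0,1,0,0,0],[0,0,2.3,0,0,0],[0,0,2.7,0,0,0],[0,0,2.7,0,0,0],[0,0,2.7,0,0,0],[0,0,2,0,0,0],[0,0,1,0,0,0],[0,0,0,0,0,0]])

```text
clock: 13.4
position: [0.4102, -0.2946, 0.1204]
ee_rot: [[-0.967, 0.256, -0.001], [0.256, 0.967, 0.001], [0.002, 0.001, -1.0]]
wrist_force: [0.1, -0.2, -2.1]
grip_width: 0.744
finger_force: 68.0
```

```bash
python3 -c "
from h import *
go(.412,-.294,.070,75.1)
im=robot.snapshot('side'); cv2.imwrite('pics/s2.png',cv2.resize(im[180:400,180:420],None,fx=2.6,fy=2.6,interpolation=cv2.INTER_CUBIC))"
```

```text
t 13.4 pos [ 0.4102 -0.2946  0.1204] psi 75.16 tilt [-0.0013  0.0015] F [ 0.1 -0.2 -2.1] w 0.744 ff 68.0
 shift cm [-0.16  0.1   5.04] az 0.001
```

View pics/s2.png

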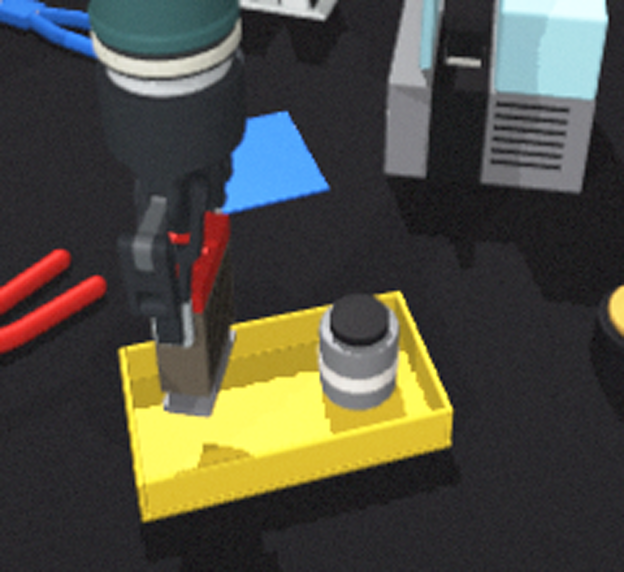

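The spent filter hangs upright over the tray's free half (foot at crop (190,405)), well clear of the canister. Lower it and release.

Call:
step_arm(moves=[[-0.2,0.1,1.2,0,0,0],[0,0,1.5,0,0,0],[0,0,1.2,0,0,0],[0,0,0.6,0,0,0],[0,0,0.3,0,0,0],[0,0,0.2,0,0,0],[0,0,0.1,0,0,0],[0,0,0,0,0,0]])

```text
clock: 14.45
position: [0.4127, -0.295, 0.0706]
ee_rot: [[-0.966, 0.257, 0.0], [0.257, 0.966, -0.0], [-0.001, -0.0, -1.0]]
wrist_force: [-0.8, 0.2, -1.2]
grip_width: 0.744
finger_force: 68.0
```

Call:
step_arm(moves=[[0,0,0.1,0,0,0],[0,0,0.1,0,0,0],[0,0,0,0,0,0]])

```text
clock: 14.82
position: [0.4129, -0.2951, 0.0695]
ee_rot: [[-0.966, 0.257, 0.001], [0.257, 0.966, -0.001], [-0.001, -0.0, -1.0]]
wrist_force: [-1.4, 1.9, 5.4]
grip_width: 0.745
finger_force: 68.5
```

Call:
step_arm(moves=[[0,0,0,0,0,0],[0,0,0,0,0,0],[0,0,0,0,0,0],[0,0,0,0,0,0],[0,0,-0.5,0,0,0],[0,0,-1.5,0,0,0],[0,0,-2,0,0,0],[0,0,-2,0,0,0],[0,0,-2.5,0,0,0],[0,0,-2.5,0,0,0.17],[0,0,-2.5,0,0,0.17],[0,0,-2.5,0,0,0.17],[0,0,-2,0,0,0.17],[0,0,-1,0,0,0.17],[0,0,0,0,0,0.17],[0,0,0,0,0,0.17],[0,0,0,0,0,0.17],[0,0,0,0,0,0.17],[0,0,0,0,0,0.17],[0,0,0,0,0,0]], hand=0)

```text
clock: 17.32
position: [0.4127, -0.295, 0.2596]
ee_rot: [[0.377, 0.926, 0.001], [0.926, -0.377, -0.001], [-0.001, 0.002, -1.0]]
wrist_force: [-0.3, 0.5, -0.3]
grip_width: 1.001
finger_force: 0.0
```

```bash
python3 -c "
from h import *
go(.5215,.282,.26,-22.3)
im=robot.snapshot('side'); cv2.imwrite('pics/s3.png',im)
for n,z in (('side',.116),):
  hsv=cv2.cvtColor(im,cv2.COLOR_BGR2HSV)
  m=cv2.inRange(hsv,np.array((55,120,60)),np.array((80,255,255))); m[:, :230]=0; m[:,330:]=0; m[220:]=0
  c=max(cv2.findContours(m,0,1)[0],key=cv2.contourArea); print(cv2.boundingRect(c)); 
  print([onz(n,*p[0],z).round(4)[:2].tolist() for p in c])
t=np.radians(67.7)
ex=np.array([np.sin(t),-np.cos(t)]);ey=np.array([np.cos(t),np.sin(t)])
for s in(-1,1):
  for q in(-1,1): print(s,q,proj('side',[*(np.array([.5215,.282])+s*.015*ex+q*.032*ey),.116]).round(1))
"
```

```text
t 17.32 pos [ 0.4127 -0.295   0.2596] psi -22.17 tilt [ 0.0014 -0.0011] F [-0.3  0.5 -0.3] w 1.001 ff 0.0
 shift cm [ 5.751e+01 -1.182e+01 -4.000e-02] az 0.002
(290, 137, 15, 14)
[[0.5228, 0.3115], [0.5195, 0.3049], [0.5162, 0.2984], [0.513, 0.2919], [0.5097, 0.2855], [0.5065, 0.2791], [0.5061, 0.2726], [0.5088, 0.2724], [0.5116, 0.2722], [0.5143, 0.2719], [0.517, 0.2717], [0.5193, 0.265], [0.522, 0.2648], [0.5247, 0.2646], [0.5269, 0.258], [0.5291, 0.2514], [0.5285, 0.2452], [0.528, 0.239], [0.5275, 0.2328], [0.5269, 0.2267], [0.5275, 0.2328], [0.5307, 0.2387], [0.5339, 0.2447], [0.5371, 0.2508], [0.5377, 0.2571], [0.541, 0.2632], [0.5444, 0.2694], [0.545, 0.276], [0.5456, 0.2825], [0.5463, 0.2892], [0.5469, 0.2959], [0.5441, 0.2961], [0.5419, 0.3031], [0.5391, 0.3033], [0.5363, 0.3035], [0.5335, 0.3038], [0.5307, 0.304], [0.5279, 0.3042], [0.5251, 0.3045]]
-1 -1 [286.4 145.4]
-1 1 [293.8 136.2]
1 -1 [297.  146.8]
1 1 [303.9 137.5]
```

View pics/s3.png

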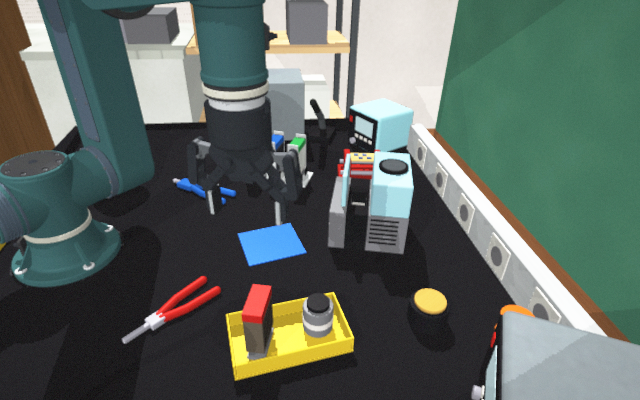

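The spent filter stands upright in the tray at (257,318). The green measurement holds in both views: predicted far edge (294–304,137), seen (290–305,137). Blue stands 36 mm away, so I approach the rack with the hand only partly open.

Call:
step_arm(moves=[[1.2,-0.25,0,0,0,0],[3.06,-0.63,0,0,0,0],[3.06,-0.63,0,0,0,0],[3.06,-0.63,0,0,0,0],[3.06,-0.63,0,0,0,0],[3.06,-0.63,0,0,0,0],[3.06,-0.63,0,0,0,0],[3.06,-0.63,0,0,0,0],[3.06,-0.63,0,0,0,0],[3.06,-0.63,0,0,0,0],[3.06,-0.63,0,0,0,0],[3.06,-0.63,0,0,0,0],[3.06,-0.63,0,0,0,0],[3.06,-0.63,0,0,0,0],[3.06,-0.63,0,0,0,0],[3.06,-0.63,0,0,0,0],[3.06,-0.63,0,0,0,0],[3.06,-0.63,0,0,0,0],[3.06,-0.63,0,0,0,0],[1.2,-0.25,0,0,0,0]], hand=0.38)

```text
clock: 19.88
position: [0.5204, 0.2837, 0.2581]
ee_rot: [[0.376, 0.927, -0.001], [0.927, -0.376, 0.0], [-0.0, -0.001, -1.0]]
wrist_force: [0.2, 0.2, -0.5]
grip_width: 0.62
finger_force: 0.0
```

```bash
python3 -c "
from h import *
go(.5215,.282,.08,-22.3)"
```

```text
t 19.88 pos [0.5204 0.2837 0.2581] psi -22.1 tilt [-0.0007  0.0001] F [ 0.2  0.2 -0.5] w 0.62 ff 0.0
 shift cm [-0.11  0.17 17.81] az 0.003
```

Call:
step_arm(moves=[[-0.1,0.2,2,0,0,0],[0,0,2.8,0,0,0],[0,0,2.8,0,0,0],[0,0,2,0,0,0],[0,0,1.5,0,0,0],[0,0,1.5,0,0,0],[0,0,1.5,0,0,0],[0,0,1.5,0,0,0],[0,0,1.2,0,0,0],[0,0,0.8,0,0,0],[0,0,0.2,0,0,0],[0,0,0,0,0,0]])

```text
clock: 21.38
position: [0.5227, 0.2803, 0.0806]
ee_rot: [[0.379, 0.925, 0.001], [0.925, -0.379, 0.0], [0.001, 0.0, -1.0]]
wrist_force: [0.1, 0.5, 0.5]
grip_width: 0.622
finger_force: 0.0
```

Call:
step_arm(moves=[[0,0,0,0,0,0],[0,0,0,0,0,0],[0,0,0,0,0,0],[0,0,0,0,0,0],[0,0,0,0,0,0]], hand=1)

```text
clock: 22.0
position: [0.523, 0.2805, 0.0812]
ee_rot: [[0.379, 0.925, 0.002], [0.925, -0.379, 0.001], [0.001, 0.001, -1.0]]
wrist_force: [-0.7, 1.0, 5.2]
grip_width: 0.347
finger_force: 60.0
```

Call:
step_arm(moves=[[0,0,-0.4,0,0,0],[0,0,-1,0,0,0],[0,0,-1.6,0,0,0],[0,0,-2,0,0,0],[0,0,-2,0,0,0],[0,0,-2,0,0,0],[0,0,-2,0,0,0],[0,0,-2,0,0,0],[0,0,-1.5,0,0,0],[0,0,-0.5,0,0,0],[0,0,0,0,0,-0.129],[0,0,0,0,0,0]])

```text
clock: 23.5
position: [0.5222, 0.2801, 0.2297]
ee_rot: [[0.258, 0.966, -0.001], [0.966, -0.258, -0.0], [-0.001, -0.001, -1.0]]
wrist_force: [-1.5, 0.4, -1.2]
grip_width: 0.34
finger_force: 59.5
```

```bash
python3 -c "
from h import *
go(.438,-.014,.080,-14.9)"
```

```text
t 23.5 pos [0.5222 0.2801 0.2297] psi -14.98 tilt [-0.0012 -0.0004] F [-1.5  0.4 -1.2] w 0.34 ff 59.5
 shift cm [-30.58  -0.58  14.97] az -0.001
```

Call:
step_arm(moves=[[-1,0,0,0,0,0],[-2,0,0,0,0,0],[-2.5,0,0,0,0,0],[-2.5,0,0,0,0,0],[-2.5,0,0,0,0,0],[-2.5,-0.1,0,0,0,0],[-2.5,-0.1,0,0,0,0],[-2.5,-0.1,0,0,0,0],[-2.5,-0.1,0,0,0,0],[-2.5,-0.1,0,0,0,0],[-2.5,-0.1,0,0,0,0],[-2.5,0,0,0,0,0],[-2,0,0,0,0,0],[-1,0,0,0,0,0],[0,0,0,0,0,0]])

```text
clock: 25.38
position: [0.4365, -0.0185, 0.2304]
ee_rot: [[0.259, 0.966, 0.0], [0.966, -0.259, 0.0], [0.0, 0.0, -1.0]]
wrist_force: [0.5, 0.3, -1.1]
grip_width: 0.347
finger_force: 59.5
```

Call:
step_arm(moves=[[0,0,1,0,0,0],[0,0,2.2,0,0,0],[0,0,2.5,0,0,0],[0,0,2.5,0,0,0],[0,0,2.5,0,0,0],[0,0,2,0,0,0],[0,0,1,0,0,0],[0,0,0.5,0,0,0],[0,0,0.3,0,0,0],[0,0,0.3,0,0,0],[0,0,0,0,0,0]])

```text
clock: 26.75
position: [0.4371, -0.0179, 0.0825]
ee_rot: [[0.257, 0.966, 0.0], [0.966, -0.257, 0.0], [0.0, 0.0, -1.0]]
wrist_force: [0.1, 0.0, -1.5]
grip_width: 0.344
finger_force: 59.5
```

Call:
step_arm(moves=[[0,0,0.2,0,0,0],[0,0,0.2,0,0,0],[0,0,0.1,0,0,0],[0,0,0.1,0,0,0],[0,0,0,0,0,0]])

```text
clock: 27.38
position: [0.4372, -0.0179, 0.0782]
ee_rot: [[0.257, 0.966, 0.001], [0.966, -0.257, -0.0], [-0.0, 0.001, -1.0]]
wrist_force: [-4.3, 0.8, 8.0]
grip_width: 0.342
finger_force: 60.9
```

Call:
step_arm(moves=[[0,0,0,0,0,0],[0,0,0,0,0,0],[0,0,0,0,0,0],[0,0,0,0,0,0],[0,0,-0.5,0,0,0],[0,0,-1.5,0,0,0],[0,0,-2,0,0,0],[0,0,-2,0,0,0],[0,0,-1,0,0,-0.1745],[0,0,0,0,0,-0.1745],[0,0,0,0,0,-0.1745],[0,0,0,0,0,-0.1745],[0,0,0,0,0,-0.1745],[0,0,0,0,0,-0.1745],[0,0,0,0,0,-0.1745],[0,0,0,0,0,-0.1745],[0,0,0,0,0,-0.1745],[0,0,0,0,0,0]], hand=0)

```text
clock: 29.62
position: [0.4374, -0.0179, 0.1475]
ee_rot: [[-0.966, 0.259, 0.002], [0.259, 0.966, -0.0], [-0.002, 0.0, -1.0]]
wrist_force: [0.3, 0.0, 0.5]
grip_width: 0.999
finger_force: 0.0
```

```bash
python3 -c "
from h import *
go(.4372,-.0179,.068,75.1)
im=robot.snapshot('side'); cv2.imwrite('pics/s4.png',cv2.resize(im[100:290,180:420],None,fx=2.8,fy=2.8,interpolation=cv2.INTER_CUBIC))
hsv=cv2.cvtColor(im,cv2.COLOR_BGR2HSV); m=cv2.inRange(hsv,np.array((55,120,60)),np.array((80,255,255))); m[:, :200]=0; m[:,350:]=0; m[280:]=0
c=max(cv2.findContours(m,0,1)[0],key=cv2.contourArea); print(cv2.boundingRect(c))
t=np.radians(75.1)
ex=np.array([np.sin(t),-np.cos(t)]);ey=np.array([np.cos(t),np.sin(t)])
for s in(-1,1):
  for q in(-1,1): print(s,q,proj('side',[*(np.array([.4372,-.0179])+s*.015*ex+q*.032*ey),.113]).round(1))
"
```

```text
t 29.62 pos [ 0.4374 -0.0179  0.1475] psi 74.97 tilt [ 0.0017 -0.0002] F [0.3 0.  0.5] w 0.999 ff 0.0
 shift cm [ 0.02 -0.    7.95] az -0.002
(257, 195, 22, 23)
-1 -1 [256.1 210.3]
-1 1 [263.7 194.2]
1 -1 [270.3 211.6]
1 1 [277.  195.4]
```

View pics/s4.png

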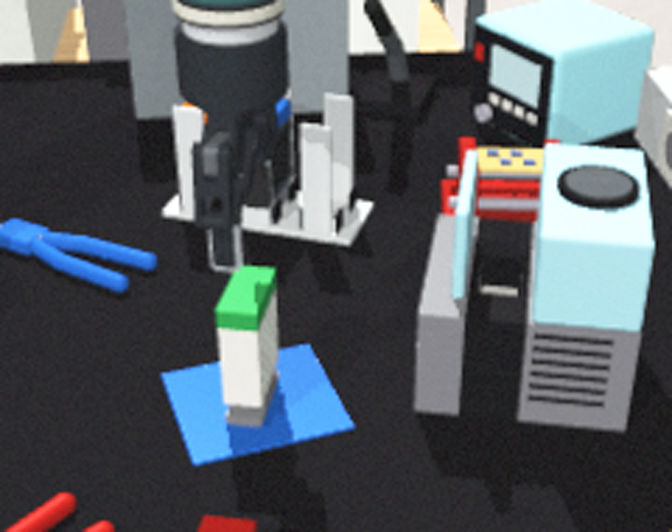

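The fresh filter stands upright on the mat at the predicted spot (green top crop (248,290)), and the width axis is now under the fingers. Regrip across the width.

Call:
step_arm(moves=[[0,0,1,0,0,0],[0,0,2,0,0,0],[0,0,2,0,0,0],[0,0,1.6,0,0,0],[0,0,1,0,0,0],[0,0,0.3,0,0,0],[0,0,0,0,0,0]])

```text
clock: 30.55
position: [0.4373, -0.0179, 0.0676]
ee_rot: [[-0.966, 0.258, 0.001], [0.258, 0.966, 0.0], [-0.001, 0.0, -1.0]]
wrist_force: [0.3, -0.5, -0.5]
grip_width: 1.0
finger_force: 0.0
```

Call:
step_arm(moves=[[0,0,0,0,0,0],[0,0,0,0,0,0],[0,0,0,0,0,0],[0,0,0,0,0,0],[0,0,0,0,0,0]], hand=1)

```text
clock: 31.18
position: [0.4379, -0.0178, 0.0683]
ee_rot: [[-0.966, 0.257, 0.002], [0.257, 0.966, 0.0], [-0.002, 0.001, -1.0]]
wrist_force: [-0.2, 1.3, 5.5]
grip_width: 0.743
finger_force: 66.3
```

Call:
step_arm(moves=[[0,0,-0.4,0,0,0],[0,0,-1,0,0,0],[0,0,-2,0,0,0],[0,0,-2.5,0,0,0],[0,0,-2.5,0,0,0],[0,0,-2.5,0,0,0],[0,0,-2.5,0,0,0],[0,0,-2.5,0,0,0],[0,0,-2,0,0,0],[0,0,-1.5,0,0,0],[0,0,-0.8,0,0,0],[0,0,0,0,0,0]])

```text
clock: 32.67
position: [0.437, -0.0179, 0.2695]
ee_rot: [[-0.966, 0.257, 0.0], [0.257, 0.966, 0.0], [-0.0, 0.0, -1.0]]
wrist_force: [0.7, -0.3, -0.6]
grip_width: 0.742
finger_force: 65.9
```

```bash
python3 -c "
from h import *
go(.6443,.0234,.27,75.1)"
```

```text
t 32.67 pos [ 0.437  -0.0179  0.2695] psi 75.09 tilt [0.0003 0.    ] F [ 0.7 -0.3 -0.6] w 0.742 ff 65.9
 shift cm [-18.97   9.32  -0.05] az -0.0
```

Call:
step_arm(moves=[[-0.7,0.35,0,0,0,0],[-1.5,0.73,0,0,0,0],[-2,0.98,0,0,0,0],[-2,0.98,0,0,0,0],[-2,0.98,0,0,0,0],[-2,0.98,0,0,0,0],[-2,0.98,0,0,0,0],[-2,0.98,0,0,0,0],[-2,0.98,0,0,0,0],[-1.5,0.73,0,0,0,0],[-0.9,0.45,0,0,0,0],[-0.37,0.2,0,0,0,0],[0,0,0,0,0,0],[0,0,0,0,0,0]])

```text
clock: 34.42
position: [0.644, 0.0233, 0.2696]
ee_rot: [[-0.966, 0.257, 0.0], [0.257, 0.966, 0.0], [-0.0, 0.0, -1.0]]
wrist_force: [0.1, 0.3, -0.8]
grip_width: 0.739
finger_force: 66.0
```

```bash
python3 -c "
from h import *
go(.6445,.0235,.122,75.1)
im=robot.snapshot('side'); cv2.imwrite('pics/s5.png',cv2.resize(im[60:260,280:460],None,fx=3,fy=3,interpolation=cv2.INTER_CUBIC))"
```

```text
t 34.42 pos [0.644  0.0233 0.2696] psi 75.08 tilt [0.0003 0.    ] F [ 0.1  0.3 -0.8] w 0.739 ff 66.0
 shift cm [-0.05  0.03 14.76] az -0.0
```

View pics/s5.png

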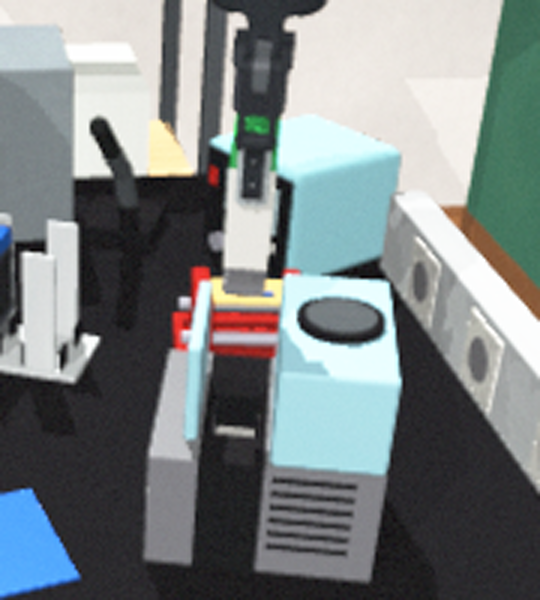

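The filter hangs upright, centred over the gap between panel and housing (foot at crop (247,285)). Lower it gently.

Call:
step_arm(moves=[[-0.05,0,1,0,0,0],[0,0,2,0,0,0],[0,0,2,0,0,0],[0,0,2,0,0,0],[0,0,1.5,0,0,0],[0,0,1,0,0,0],[0,0,0.7,0,0,0],[0,0,0.7,0,0,0],[0,0,0,0,0,0]])

```text
clock: 35.6
position: [0.6446, 0.0233, 0.1599]
ee_rot: [[-0.966, 0.257, -0.001], [0.257, 0.966, 0.0], [0.001, -0.0, -1.0]]
wrist_force: [0.2, 0.2, -2.2]
grip_width: 0.741
finger_force: 66.0
```

Call:
step_arm(moves=[[0,0,0.5,0,0,0],[0,0,0.5,0,0,0],[0,0,0.5,0,0,0],[0,0,0.5,0,0,0],[0,0,0.5,0,0,0],[0,0,0.4,0,0,0],[0,0,0.4,0,0,0],[0,0,0,0,0,0]])

```text
clock: 36.6
position: [0.6445, 0.0233, 0.1268]
ee_rot: [[-0.966, 0.257, -0.001], [0.257, 0.966, 0.0], [0.001, -0.0, -1.0]]
wrist_force: [0.3, -0.4, -1.8]
grip_width: 0.741
finger_force: 66.0
```

Call:
step_arm(moves=[[0,0,0.2,0,0,0],[0,0,0.2,0,0,0],[0,0,0.1,0,0,0],[0,0,0.1,0,0,0],[0,0,0,0,0,0]])

```text
clock: 37.22
position: [0.6448, 0.0233, 0.1214]
ee_rot: [[-0.966, 0.257, 0.0], [0.257, 0.966, 0.0], [-0.0, 0.0, -1.0]]
wrist_force: [0.1, -0.4, -1.8]
grip_width: 0.742
finger_force: 66.0
```

Call:
step_arm(moves=[[0,0,0.1,0,0,0],[0,0,0.1,0,0,0],[0,0,0,0,0,0]])

```text
clock: 37.6
position: [0.645, 0.0233, 0.1202]
ee_rot: [[-0.966, 0.257, 0.001], [0.257, 0.966, -0.0], [-0.001, 0.0, -1.0]]
wrist_force: [-1.0, 0.2, 4.1]
grip_width: 0.741
finger_force: 66.4
```

Seat reached (force now +4 N upward). Release, rise, close, then push.

Call:
step_arm(moves=[[0,0,0,0,0,0],[0,0,0,0,0,0],[0,0,0,0,0,0],[0,0,0,0,0,0],[0,0,-0.5,0,0,0],[0,0,-1.5,0,0,0],[0,0,-2,0,0,0],[0,0,-2,0,0,0],[0,0,-1,0,0,0],[0,0,0,0,0,0]], hand=0)

```text
clock: 38.85
position: [0.6455, 0.0233, 0.1914]
ee_rot: [[-0.966, 0.257, 0.003], [0.257, 0.966, -0.0], [-0.003, 0.001, -1.0]]
wrist_force: [-1.5, -0.1, 0.3]
grip_width: 0.998
finger_force: 0.0
```

Call:
step_arm(moves=[[0,0,0,0,0,0],[0,0,0,0,0,0],[0,0,0,0,0,0],[0,0,0,0,0,0],[0,0,0,0,0,0],[0,0,0,0,0,0]], hand=1)

```text
clock: 39.6
position: [0.6448, 0.0233, 0.1893]
ee_rot: [[-0.966, 0.257, 0.0], [0.257, 0.966, 0.0], [-0.0, 0.0, -1.0]]
wrist_force: [0.2, -0.1, -0.2]
grip_width: -0.001
finger_force: 0.0
```

Call:
step_arm(moves=[[0,0,1,0,0,0],[0,0,0.7,0,0,0],[0,0,0.3,0,0,0],[0,0,0.3,0,0,0],[0,0,0.3,0,0,0],[0,0,0.3,0,0,0],[0,0,0.3,0,0,0],[0,0,0.3,0,0,0],[0,0,0.3,0,0,0],[0,0,0.3,0,0,0],[0,0,0.3,0,0,0],[0,0,0.3,0,0,0],[0,0,0.3,0,0,0],[0,0,0.3,0,0,0],[0,0,0.2,0,0,0],[0,0,0,0,0,0]])

```text
clock: 41.6
position: [0.6456, 0.0231, 0.1366]
ee_rot: [[-0.966, 0.257, 0.003], [0.257, 0.966, -0.0], [-0.003, 0.001, -1.0]]
wrist_force: [-1.4, -0.3, 7.3]
grip_width: 0.003
finger_force: 3.6
```

Call:
step_arm(moves=[[0,0,0.2,0,0,0],[0,0,0.1,0,0,0],[0,0,0.1,0,0,0],[0,0,0,0,0,0]])

```text
clock: 42.1
position: [0.6459, 0.0231, 0.1332]
ee_rot: [[-0.966, 0.257, 0.004], [0.257, 0.966, -0.0], [-0.004, 0.001, -1.0]]
wrist_force: [-1.5, -1.3, 7.8]
grip_width: -0.002
finger_force: 3.9
```

At the stop depth (133 mm), same as the first press. Back off slowly and look.

Call:
step_arm(moves=[[0,0,-0.3,0,0,0],[0,0,-0.3,0,0,0],[0,0,-0.3,0,0,0],[0,0,-0.3,0,0,0],[0,0,-0.4,0,0,0],[0,0,-0.6,0,0,0],[0,0,-1.2,0,0,0],[0,0,-2,0,0,0],[0,0,-2,0,0,0],[0,0,-2,0,0,0],[0,0,-2,0,0,0],[0,0,-1,0,0,0],[0,0,0,0,0,0]])

```text
clock: 43.72
position: [0.6452, 0.0233, 0.2555]
ee_rot: [[-0.966, 0.257, 0.002], [0.257, 0.966, -0.0], [-0.002, 0.001, -1.0]]
wrist_force: [0.1, 1.0, -1.2]
grip_width: 0.004
finger_force: 0.0
```

```bash
python3 -c "
from h import *
im=robot.snapshot('side'); cv2.imwrite('pics/s6.png',cv2.resize(im[120:400,200:440],None,fx=2.1,fy=2.1,interpolation=cv2.INTER_CUBIC))"
```

View pics/s6.png

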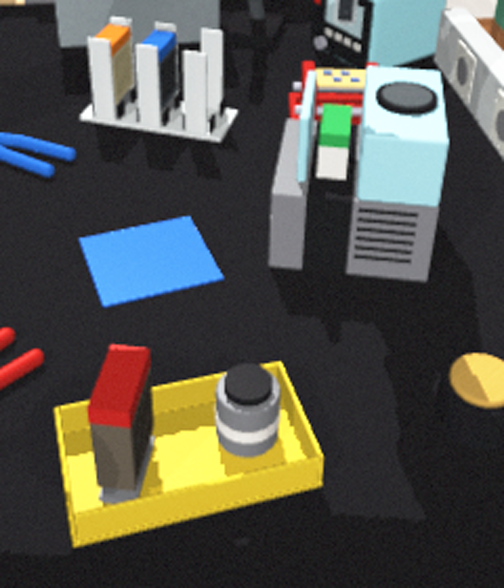

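The green top sits low in the bay: about 14 px of body shows below the band at crop (333,163), against 24 px when the spent filter was up, so it is caught. The spent filter stands upright in the tray at crop (120,430), and the blue and orange filters and the canister are in place.

```bash
python3 -c "
from h import *
print(robot.finish_job())"
```

```text
the job is handed in; nothing more can be done
None
```

I handed the job in at about 44 s: the spent filter stands upright in the discard tray and the fresh filter is pushed down in the bay, held by the catch as judged from the last picture; the hand-in gave no verdict.

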